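# Rinse the tall tumbler on the glass rinser

### The job

Take the tall tumbler off the draining tray and, keeping it upside down, set its mouth centrally on the star of the glass rinser and press the star fully down without ramming it. Keep it fully down for at least three seconds without letting up, and finish still gripping the tumbler by its sides and holding the star down. Leave the other glasses, the cups and everything else where they are.

Things in the scene. Friction and masses are not known exactly. Their poses are not given: they have to be found in the camera images.
- tumbler: The tall tumbler: straight clear glass cylinder, 60 mm outside diameter, 140 mm tall, wall 4 mm, base 10 mm thick, about 0.26 kg (varies); the tallest glass on the draining tray. It stands upside down. Origin: centre of its mouth, which is its underside now; +z points up to its closed base, whose flat outer face is 140 mm above the origin.
- rinser: Counter-top glass rinser, fixed down: stainless drip tray 150 x 300 mm (x, y) and 24 mm high at the rim, with a slotted draining grid at its +y end and the black star at its -y end. Origin: centre of its underside, on the counter.
- star_mid (a point): Centre of the rinser's black plastic star, in the plane of the tops of its eight arms; it moves down with the star. It lies at (0, -75, 41) mm in the rinser's frame when the star is up. The arms are round bars 7 mm thick that reach 46 mm from the centre; a nozzle of 23 mm diameter stands 8 mm above the arms in the middle and goes inside a glass. The rim of the glass bears on the arms.
- star (a joint): How far the star is pressed straight down, in m: 0 = up, 0.010 = fully down on its stop. A spring returns it: about 4 N to start it moving, 12 N when fully down. A glass standing on it by its weight alone does not press it down.
- drainer: Grey plastic draining tray, fixed, 220 x 250 mm (x, y), ribs 12 mm high on which the glasses stand, rim 17 mm high. Origin: centre of its underside. Four things stand on it upside down in a 2 x 2 pattern 105 mm (x) by 120 mm (y) apart, which one where varies.
- short_glass: Short clear tumbler upside down, 72 mm diameter at the mouth, 88 mm tall. Origin: centre of its underside. Not to be disturbed.
- juice_glass: Small clear glass upside down, 58 mm diameter at the mouth, 100 mm tall. Origin: centre of its underside. Not to be disturbed.
- mug: White mug upside down, 78 mm diameter, 95 mm tall, handle to its +x side. Origin: centre of its underside. Not to be disturbed.
- espresso_cup: Small white cup, 62 mm diameter, 56 mm tall, upright on the rinser's draining grid about 150 mm from the star. Origin: centre of its underside. Not to be disturbed.
- soap: Clear bottle of washing-up soap, 60 mm diameter, 180 mm tall, on the counter towards the far edge. Origin: centre of its underside. Not to be disturbed.
- brush: Washing-up brush with a wooden handle lying on the counter towards the far edge, 220 mm long, head 38 mm high. Origin: underside, middle of its length. Not to be disturbed.
- jam: Jar with a steel lid, 66 mm diameter, 90 mm tall, on the counter towards the far edge. Origin: centre of its underside. Not to be disturbed.

How it is judged:
By the outcome, as a careful person would: the job done as asked, in the order asked, and still so for the second after the job is handed in, while the arm keeps its last pose, push and grip.
It also fails if it takes over 45 s, if anything falls off the work surface, if the arm or the gripper's body presses on something with over 40 N, if the wrist force passes 120 N, or if a joint passes its speed limit or range.

### The arm

A 6-joint arm with a two-finger parallel gripper is mounted at the origin on the work surface. World frame = base frame: x ahead of the robot, y to its left, z up, the work surface at z = 0. Lengths are in m, angles in degrees, forces in N, time in s.
With the tool pointing down it reaches from about 0.35 to 0.875 m from the base axis. Payload 4.2 kg.
Tool frame: the origin (TCP) lies midway between the tips of the shut fingers; the grasp point (between the pads) lies 19 mm behind it; z points along the fingers, y is the direction in which the jaws open and shut (so a half turn about z gives the same grasp; the last joint's range is limited). The gripper opens to 87 mm and grips with 3 to 60 N. Pads are 19 mm wide; open, the fingers measure 117 mm over their backs; the gripper's body (75 mm by 190 mm) begins 51 mm behind the grasp point.
Start: joints at [-52.62, 22.042, 0.453, 0, -68.411, -14.817], TCP at [0.24, -0.577, 0.223] pointing down, gripper open.
Joint ranges: [-179.83, 179.83], [-69.29, 118.12], [-61.27, 80.66], [-181.25, 117.63], [-171.15, -9.14], [-177.46, 177.46]. Speed limits (degrees/s): [159.86, 159.86, 180, 180, 180, 180].

### API

Orientations are given as a 3x3 rotation matrix whose columns are the frame's x, y, z axes.
In Python, from station import sense, capture, get_calibration, finish_job, spot_in, spot_point gives the robot as it stands.
- The arm moves only by the shell command python3 -m inch 'ROWS'. ROWS is JSON, a list of rows, each an object with "fingers": the finger opening in cm, from 0 to 8.7; "delta_pos": the shift along the tool's x, y, z in cm, a list of three; "spin": the turn about the tool's z in degrees. In form: [{"fingers": fingers, "delta_pos": [dx, dy, dz], "spin": spin}, ...]. A call has 1 to 20 rows; each row is the pose to reach, as a shift and turn from the pose commanded when the call began, along the tool's axes at that moment; what a row does not reach only later rows make up. A row lasts 1/10 s, in which the tool goes at most 50 mm and 8.59 degrees, less where a joint would pass 70% of its speed; a pose out of reach is approached as far as the arm can. A call with a gripper value outside its range is refused whole. The fingers move at their own pace and stop on an object; the grip force is fixed at half the most. Time passes only in rows, so rows that repeat a pose let the fingers close. It gives the time, the measured TCP pose, the force and the opening at its end, in the units of the state.
- sense(): the state, without advancing time (a new reading comes with each control period).
- capture(name): name is "side" or "top"; returns the picture (400x640x3 uint8, red, green, blue); there is no depth.
- get_calibration(name): a dict with "K" (3x3 intrinsics, pixels), "T" (4x4, takes a point from camera to world coordinates). Camera axes: x right, y up, looking along -z (the intrinsics and any distortion apply to the point x, -y, -z); pixel columns grow to the right and rows downward; lengths in m; the calibration is good to about 2 mm. A picture is of the moment at which its call begins. get_calibration takes no time and is no camera call.
- finish_job(): hands the job in, once; it reports no verdict.
Trained networks look in the newest picture that a camera, given by its name, has taken for a name from the list of things; names that differ only in an ending like _2 or _b are one class to them, and where a whole thing is asked for, a point or a joint stands for the part that bears it (a point fixed in the world has none). Each returns a list of dicts, best first, with "conf" (0 to 1); they miss things now and then, are a little off and sometimes report something else, mostly with a low value. They report only what shows in the picture. A call takes as long as a camera call.
- spot_in(camera, target): "extent" ([left, top, right, bottom] as shares, 0 to 1, of the picture: columns of its width, rows of its height, round what is visible of it).
- spot_point(camera, target): "location" ([column, row] as shares, 0 to 1, of the picture: columns of its width, rows of its height: a listed point, or the origin of a listed thing).
The state is a dict: "time_s": time; "joints": joint angles; "joint_velocities": joint speeds; "effort": joint torques, N m; "tcp_pos": TCP position; "ee_rot": TCP orientation; "wrist_force": force on the tool from outside, world axes, zero at the start; "moment": the same for the moment, N m; "gripper_width": opening from 0.0 (shut) to 1.0 (fully open).
Only numpy, scipy, OpenCV 4.12 (cv2) and the standard library are available. Lean on these libraries where they do the work, as an engineer would, in place of code of your own. Each camera call takes 0.05 s, during which the arm holds its last target.

## Working session

There is one attempt and no reset: what is moved stays moved. The work goes in short steps, Python scripts to look and compute and a shell command to move; the robot and the scene stay as the last step left them, time stands still between calls to the robot, and variables do not carry over. Pictures are saved under pics/ and viewed, and the job is handed in when it is done.

```bash
mkdir -p pics
cat > h.py <<'E'
import numpy as np, cv2
from station import *
def shot(n,f):
    im=np.array(capture(n)); cv2.imwrite('pics/'+f,im[:,:,::-1]); return im
def ray(n,px):
    c=get_calibration(n);K=np.array(c['K']);T=np.array(c['T'])
    d=np.array(c.get('dist',c.get('D',np.zeros(5))),float)
    u=cv2.undistortPoints(np.array([[px]],float),K,d)[0,0]
    v=T[:3,:3]@np.array([u[0],-u[1],-1]); return T[:3,3],v/np.linalg.norm(v)
def onz(n,px,z):
    o,v=ray(n,px); return o+v*(z-o[2])/v[2]
def proj(n,P):
    c=get_calibration(n);K=np.array(c['K']);T=np.array(c['T'])
    q=T[:3,:3].T@(np.array(P)-T[:3,3]); return (K@[q[0]/-q[2],-q[1]/-q[2],1])[:2]
def tri(a,b):
    (o1,v1),(o2,v2)=ray(*a),ray(*b)
    A=np.stack([v1,-v2],1);s=np.linalg.lstsq(A,o2-o1,rcond=None)[0]
    p,q=o1+s[0]*v1,o2+s[1]*v2; return (p+q)/2,np.linalg.norm(p-q)
E
python3 - <<'E'
from h import *
for n in('side','top'):
    shot(n,n+'0.png'); c=get_calibration(n); print(n,c.keys(),np.round(c['K'],1).tolist(),np.round(c['T'],3).tolist())
    for t in('tumbler','rinser','star_mid','drainer','short_glass','juice_glass','mug','espresso_cup'):
        f=lambda L,k,m:[(round(d['conf'],2),(np.array(d[k])*m).round(1).tolist()) for d in L[:2]]
        print(t,f(spot_in(n,t),'extent',[640,400,640,400]),f(spot_point(n,t),'location',[640,400]))
s=sense();print(s)
E
```

```text
side dict_keys(['K', 'T']) [[364.4, 0.0, 324.9], [0.0, 364.4, 202.0], [0.0, 0.0, 1.0]] [[-0.755, 0.487, -0.44, 0.281], [-0.656, -0.546, 0.521, 0.402], [0.013, 0.682, 0.731, 0.604], [0.0, 0.0, 0.0, 1.0]]
tumbler [(0.67, [213.5, 265.9, 266.2, 343.4]), (0.54, [277.2, 236.0, 312.4, 293.4])] [(0.93, [248.8, 324.3])]
rinser [(0.8, [352.7, 132.2, 482.8, 230.5])] [(0.84, [417.6, 178.0]), (0.37, [249.3, 326.5])]
star_mid [(0.7, [420.4, 145.3, 460.4, 163.5])] [(0.82, [439.8, 155.3])]
drainer [(0.73, [196.2, 250.6, 388.1, 400.0])] [(0.95, [293.8, 320.5])]
short_glass [(0.59, [273.9, 235.6, 313.0, 291.1])] [(0.88, [295.8, 275.2])]
juice_glass [(0.86, [325.9, 263.3, 360.1, 319.4])] [(0.92, [342.7, 303.3])]
mug [(0.75, [255.9, 317.1, 321.9, 387.8])] [(0.62, [441.3, 152.4]), (0.55, [299.3, 362.4])]
espresso_cup [(0.66, [398.5, 169.8, 430.0, 198.4]), (0.17, [255.8, 316.2, 323.9, 388.0])] [(0.67, [412.3, 198.4])]
top dict_keys(['K', 'T']) [[481.2, 0.0, 323.3], [0.0, 481.2, 201.6], [0.0, 0.0, 1.0]] [[0.025, 0.992, -0.122, 0.458], [-1.0, 0.024, -0.003, 0.01], [-0.0, 0.122, 0.993, 1.252], [0.0, 0.0, 0.0
[... 747 characters left out ...]
2e-04,
       -6.84113308e+01, -1.48149629e+01]), 'joint_velocities': array([ 0.06817781, -0.03882621,  0.00964664, -0.02653603, -0.06667815,
        0.05261928]), 'effort': array([-3.01814707e-04, -3.90454602e+01,  1.87617302e+01,  4.22456235e+00,
        1.54495938e-02, -9.91100450e-06]), 'tcp_pos': array([ 0.23980799, -0.57713665,  0.22257485]), 'ee_rot': array([[-9.23453495e-01, -3.83710364e-01,  7.75765651e-06],
       [-3.83710364e-01,  9.23453494e-01, -3.10014382e-05],
       [ 4.73173811e-06, -3.16050796e-05, -9.99999999e-01]]), 'wrist_force': array([-1.44007352,  0.38323972,  0.15261522]), 'moment': array([-0.01651602, -0.0186221 ,  0.05440381]), 'gripper_width': 1.0003163105187458}
```

View pics/side0.png

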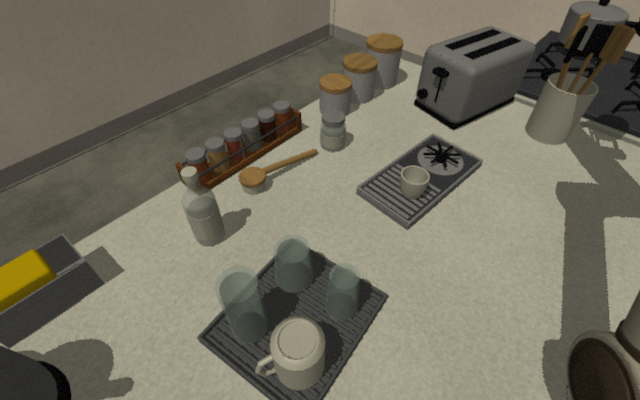

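View pics/top0.png

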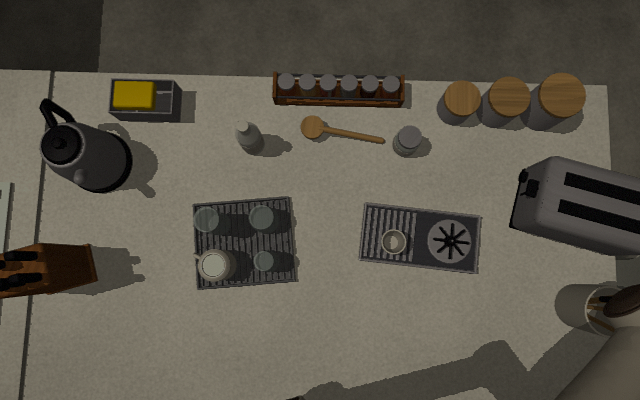

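Run:
```python
from h import *
for t,a,b in [('tumbler',(248.8,324.3),(222.3,223.4)),('rinser',(417.6,178),(415.4,234.8)),('star',(439.8,155.3),(448.9,238.8)),('drainer',(293.8,320.5),(244.5,239.7)),('short',(295.8,275.2),(262.6,222.1)),('juice',(342.7,303.3),(264.7,262.6)),('mug',(299.3,362.4),(215.6,266.8)),('esp',(412.3,198.4),(388.5,241.7))]:
    p,e=tri(('side',a),('top',b));print(t,p.round(4),round(e,4))
```

```text
tumbler [0.5487 0.2761 0.0076] 0.0048
rinser [ 0.5271 -0.2261  0.0109] 0.0051
star [ 0.518  -0.3054  0.0367] 0.0043
drainer [ 0.5058  0.2174 -0.0109] 0.0027
short [0.5493 0.166  0.0301] 0.0044
juice [0.4476 0.1561 0.0387] 0.0034
mug [0.4341 0.2763 0.0461] 0.0043
esp [ 0.5042 -0.1583  0.0109] 0.0125
```

Side view: tumbler at (243,305) with its top near (239,280), mug at (299,352), star at (440,155), cup at (414,182). Top view: tumbler top near (206,218), star (450,240). I'll enlarge both to refine.

Run:
```python
import cv2,numpy as np
s=cv2.imread('pics/side0.png');t=cv2.imread('pics/top0.png')
g=lambda im,c0,r0,w,h,k:cv2.resize(im[r0:r0+h,c0:c0+w],None,fx=k,fy=k,interpolation=cv2.INTER_CUBIC)
a=np.vstack([np.hstack([g(s,200,240,80,60,5),g(s,400,125,80,60,5)]),np.hstack([g(t,180,190,80,60,5),g(t,410,210,80,60,5)])])
a=np.clip(a*1.5,0,255).astype(np.uint8)
for x in range(0,800,50): cv2.line(a,(x,0),(x,599),(0,255,255) if x%400==0 else (0,90,90),1)
for y in range(0,600,50): cv2.line(a,(0,y),(799,y),(0,255,255) if y%300==0 else (0,90,90),1)
cv2.imwrite('pics/z.png',a)
```

```text
(no output)
```

View pics/z.png

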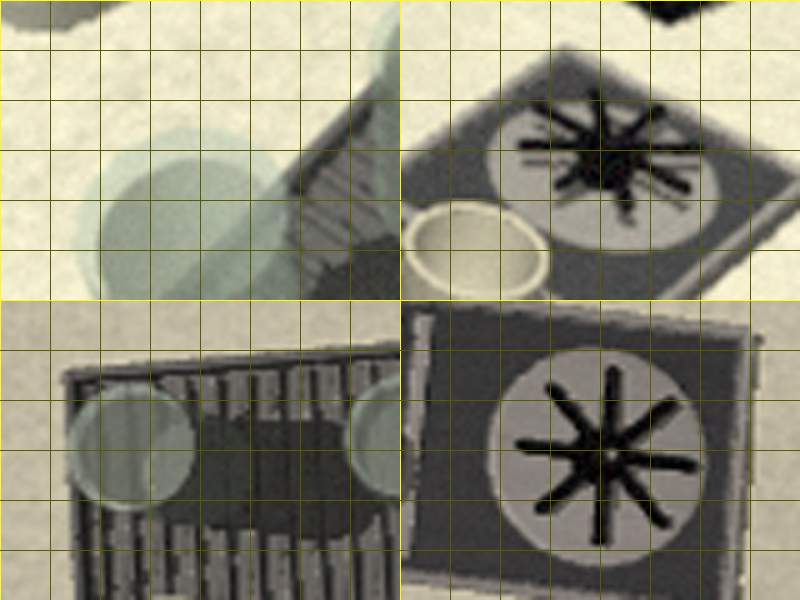

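Run:
```python
from h import *
p,e=tri(('side',(441.7,154.7)),('top',(451.3,240.9)));print('star',p.round(4),round(e,4), onz('top',(451.3,240.9),.041).round(4),onz('side',(441.7,154.7),.041).round(4))
q=onz('top',(206.1,218.7),.152);print('tum',q.round(4))
s=cv2.imread('pics/side0.png')
k=5;c0,r0=180,240
im=cv2.resize(s[r0:r0+115,c0:c0+150],None,fx=k,fy=k,interpolation=cv2.INTER_CUBIC)
im=np.clip(im*1.5,0,255).astype(np.uint8)
for z,col in((.152,(0,0,255)),(.012,(255,0,0))):
    pts=[(proj('side',q+[.03*np.cos(a),.03*np.sin(a),z-.152])+.5-[c0,r0])*k for a in np.linspace(0,6.28,40)]
    cv2.polylines(im,[np.int32(pts)],True,col,1)
cv2.imwrite('pics/z2.png',im)
t=cv2.imread('pics/top0.png');c0,r0,k=180,185,6
im=cv2.resize(t[r0:r0+100,c0:c0+130],None,fx=k,fy=k,interpolation=cv2.INTER_CUBIC)
im=np.clip(im*1.5,0,255).astype(np.uint8)
for z,col in((.152,(0,0,255)),(.012,(255,0,0))):
    pts=[(proj('top',q+[.03*np.cos(a),.03*np.sin(a),z-.152])+.5-[c0,r0])*k for a in np.linspace(0,6.28,40)]
    cv2.polylines(im,[np.int32(pts)],True,col,1)
cv2.imwrite('pics/z3.png',im)
```

```text
star [ 0.5142 -0.3108  0.0369] 0.0014 [ 0.5146 -0.3095  0.041 ] [ 0.5119 -0.3059  0.041 ]
tum [0.5464 0.2815 0.152 ]
```

View pics/z2.png

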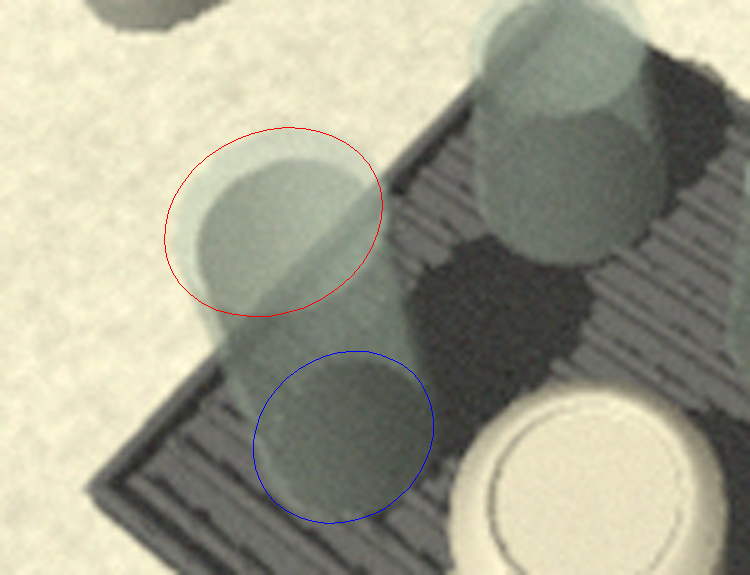

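View pics/z3.png

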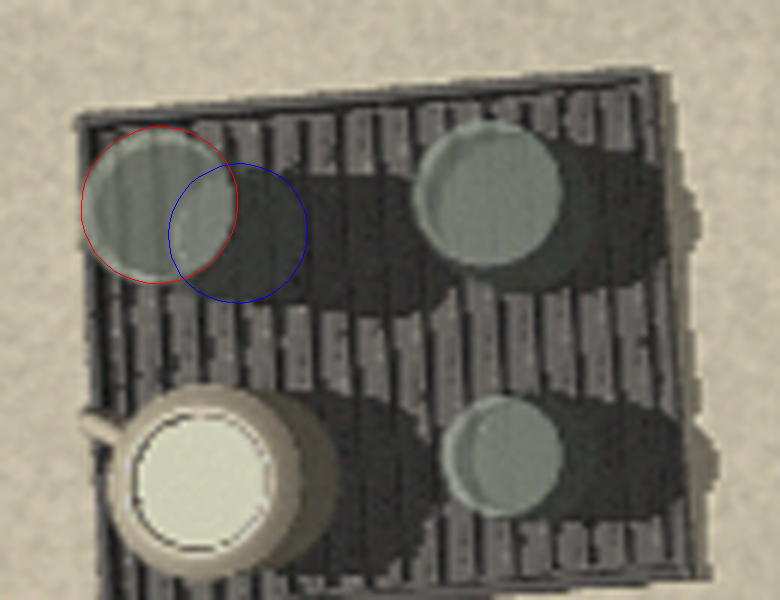

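Both outlines match the tumbler in both pictures: mouth centre (0.546, 0.2815), top at about z 0.152. Next I'll check clearances around the start pose and the star, and work out the shifts.

Run:
```python
from h import *
s=sense();R=s['ee_rot'];t=s['tcp_pos']
print('tcp px',proj('top',t).round(),proj('side',t).round())
for z in(0,.2,.3):print(z,'utens',onz('top',(605,300),z).round(2),'toaster',onz('top',(514,228),z).round(2),onz('top',(525,165),z).round(2))
# star refine: plane z fit 8 tips
for w in ([.30,-.30,.26],[.546,.2815,.26],[.546,.2815,.116]):print(w,(R.T@(np.array(w)-t)*100).round(2))
```

```text
tcp px [605. 374.] [641.  82.]
0 utens [ 0.38 -0.71  0.  ] toaster [ 0.55 -0.48  0.  ] [ 0.72 -0.52  0.  ]
0.2 utens [ 0.39 -0.6   0.2 ] toaster [ 0.54 -0.4   0.2 ] [ 0.68 -0.43  0.2 ]
0.3 utens [ 0.4  -0.54  0.3 ] toaster [ 0.53 -0.37  0.3 ] [ 0.66 -0.39  0.3 ]
[0.3, -0.3, 0.26] [-16.19  23.28  -3.74]
[0.546, 0.2815, 0.26] [-61.22  67.54  -3.74]
[0.546, 0.2815, 0.116] [-61.22  67.54  10.66]
```

```bash
python3 -m inch '[{"fingers":8.7,"delta_pos":[-1,1.5,-1],"spin":0},{"fingers":8.7,"delta_pos":[-3,4.5,-2],"spin":0},{"fingers":8.7,"delta_pos":[-5.5,8,-3],"spin":0},{"fingers":8.7,"delta_pos":[-8.5,12,-3.7],"spin":0},{"fingers":8.7,"delta_pos":[-12,17,-3.7],"spin":0},{"fingers":8.7,"delta_pos":[-16,21,-3.7],"spin":0},{"fingers":8.7,"delta_pos":[-19,25,-3.7],"spin":0},{"fingers":8.7,"delta_pos":[-23,28,-3.7],"spin":0},{"fingers":8.7,"delta_pos":[-26.5,31.5,-3.7],"spin":0},{"fingers":8.7,"delta_pos":[-30,35,-3.7],"spin":0},{"fingers":8.7,"delta_pos":[-33.5,38.5,-3.7],"spin":0},{"fingers":8.7,"delta_pos":[-37,42,-3.7],"spin":0},{"fingers":8.7,"delta_pos":[-40.5,45.5,-3.7],"spin":0},{"fingers":8.7,"delta_pos":[-44,49,-3.7],"spin":0},{"fingers":8.7,"delta_pos":[-47.5,53,-3.7],"spin":0},{"fingers":8.7,"delta_pos":[-51,57,-3.7],"spin":0},{"fingers":8.7,"delta_pos":[-55,61,-3.7],"spin":0},{"fingers":8.7,"delta_pos":[-58,64.5,-3.7],"spin":0},{"fingers":8.7,"delta_pos":[-60.2,66.5,-3.7],"spin":0},{"fingers":8.7,"delta_pos":[-61.2,67.5,-3.7],"spin":0}]'
python3 - <<'E'
from h import *
s=sense();t=s['tcp_pos'];print(t,s['joints'].round(1),s['ee_rot'].round(3).tolist())
shot('side','s1.png');shot('top','t1.png');print(proj('top',t),proj('side',t), proj('side',[.5464,.2815,.152]))
E
```

```text
time_s: 3.7
tcp_pos: [0.547, 0.285, 0.2584]
ee_rot: [[-0.922, -0.386, -0.0], [-0.386, 0.922, -0.0], [0.0, -0.0, -1.0]]
wrist_force: [-1.2, -0.7, -1.0]
gripper_width: 1.001
[0.54699717 0.2850106  0.25835422] [  42.5   20.     2.6   -0.   -72.5 -109.8] [[-0.922, -0.386, -0.0], [-0.386, 0.922, -0.0], [0.0, -0.0, -1.0]]
[192.01337814 213.95738146] [216.51619298 238.21925519] [234.31472562 283.2143973 ]
```

View pics/s1.png

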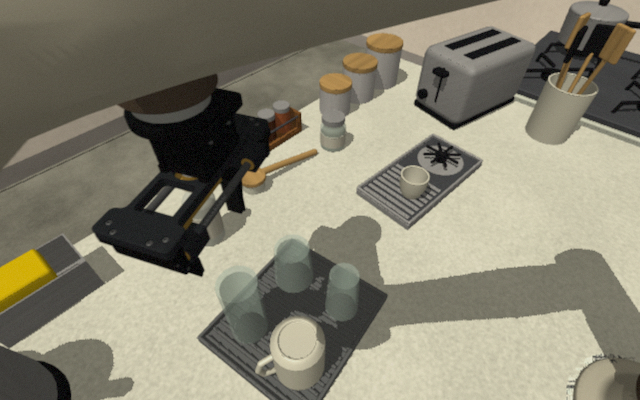

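View pics/t1.png

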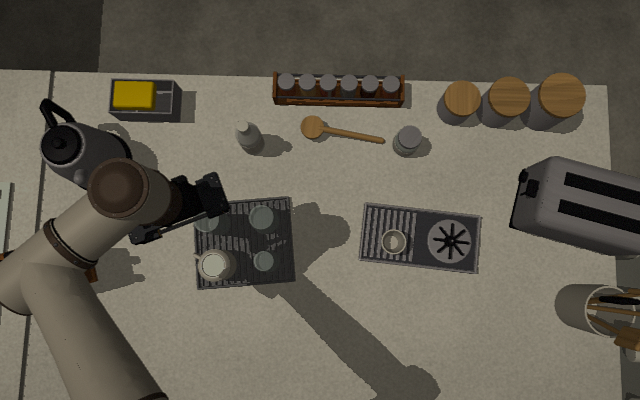

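Side: the open jaws straddle the tumbler's axis above it, with tips near (195,268) and (237,210), midway at the projected (216,239). I'll descend now.

```bash
python3 -m inch '[{"fingers":8.7,"delta_pos":[0,0,0],"spin":0},{"fingers":8.7,"delta_pos":[0,0,1],"spin":0},{"fingers":8.7,"delta_pos":[0,0,3],"spin":0},{"fingers":8.7,"delta_pos":[0,0,5],"spin":0},{"fingers":8.7,"delta_pos":[0,0,7],"spin":0},{"fingers":8.7,"delta_pos":[0,0,8],"spin":0},{"fingers":8.7,"delta_pos":[0,0,8.5],"spin":0},{"fingers":8.7,"delta_pos":[0,0,8.5],"spin":0}]'
python3 - <<'E'
from h import *
t=sense()['tcp_pos'];shot('side','s2.png');print(t,proj('side',t))
E
```

```text
time_s: 4.6
tcp_pos: [0.5459, 0.2805, 0.1745]
ee_rot: [[-0.924, -0.383, -0.0], [-0.383, 0.924, -0.0], [0.0, -0.0, -1.0]]
wrist_force: [0.5, -0.0, -0.3]
gripper_width: 1.002
[0.54590939 0.28045572 0.17446429] [232.36365586 274.32026303]
```

View pics/s2.png

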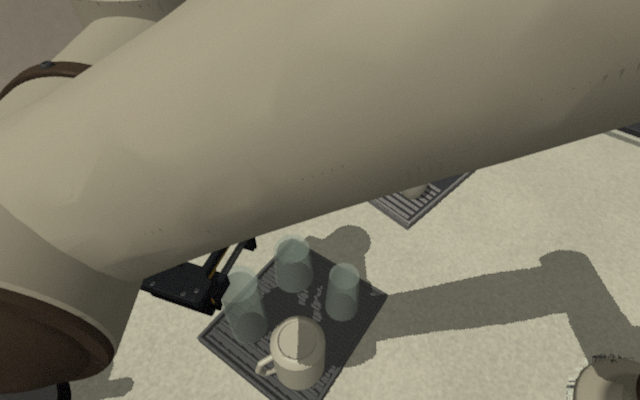

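Side: the finger tips at (216,307) and (251,243) sit either side of the tumbler top at about (236,285). Going on down and gripping.

```bash
python3 -m inch '[{"fingers":8.7,"delta_pos":[0,0,1],"spin":0},{"fingers":8.7,"delta_pos":[0,0,2.5],"spin":0},{"fingers":8.7,"delta_pos":[0,0,4],"spin":0},{"fingers":8.7,"delta_pos":[0,0,5.2],"spin":0},{"fingers":8.7,"delta_pos":[0,0,5.8],"spin":0},{"fingers":8.7,"delta_pos":[0,0,6],"spin":0},{"fingers":8.7,"delta_pos":[0,0,6],"spin":0}]'
python3 -m inch '[{"fingers":6.6,"delta_pos":[0,0,0],"spin":0},{"fingers":6.2,"delta_pos":[0,0,0],"spin":0},{"fingers":5.8,"delta_pos":[0,0,0],"spin":0},{"fingers":5,"delta_pos":[0,0,0],"spin":0},{"fingers":4,"delta_pos":[0,0,0],"spin":0},{"fingers":4,"delta_pos":[0,0,0],"spin":0},{"fingers":4,"delta_pos":[0,0,0],"spin":0}]'
```

```text
time_s: 5.35
tcp_pos: [0.5462, 0.2812, 0.1147]
ee_rot: [[-0.923, -0.384, 0.0], [-0.384, 0.923, 0.0], [-0.0, -0.0, -1.0]]
wrist_force: [-0.3, 0.3, -0.0]
gripper_width: 1.002
time_s: 6.05
tcp_pos: [0.5462, 0.2809, 0.1148]
ee_rot: [[-0.923, -0.384, 0.0], [-0.384, 0.923, -0.0], [-0.0, -0.0, -1.0]]
wrist_force: [0.2, -1.6, 1.2]
gripper_width: 0.685
```

Gripped: the opening reads 59.6 mm. Lifting.

```bash
python3 -m inch '[{"fingers":4,"delta_pos":[0,0,-0.3],"spin":0},{"fingers":4,"delta_pos":[0,0,-1],"spin":0},{"fingers":4,"delta_pos":[0,0,-2.5],"spin":0},{"fingers":4,"delta_pos":[0,0,-4.5],"spin":0},{"fingers":4,"delta_pos":[0,0,-7],"spin":0},{"fingers":4,"delta_pos":[0,0,-9.5],"spin":0},{"fingers":4,"delta_pos":[0,0,-12],"spin":0},{"fingers":4,"delta_pos":[0,0,-14.5],"spin":0},{"fingers":4,"delta_pos":[0,0,-16],"spin":0},{"fingers":4,"delta_pos":[0,0,-16.5],"spin":0},{"fingers":4,"delta_pos":[0,0,-16.5],"spin":0},{"fingers":4,"delta_pos":[0,0,-16.5],"spin":0}]'
python3 - <<'E'
from h import *
s=sense();R=s['ee_rot'];t=s['tcp_pos'];print(t,s['joints'].round(1))
shot('side','s3.png');shot('top','t3.png')
for w in ([.514,-.309,.28],[.514,-.309,.16]):print(w,(R.T@(np.array(w)-t)*100).round(2))
E
```

```text
time_s: 7.25
tcp_pos: [0.5453, 0.2808, 0.2781]
ee_rot: [[-0.924, -0.384, -0.002], [-0.384, 0.924, -0.001], [0.003, -0.0, -1.0]]
wrist_force: [0.8, 0.5, -3.9]
gripper_width: 0.684
[0.5452732  0.28078348 0.27806666] [ 4.230e+01  1.920e+01  4.200e+00 -1.000e-01 -7.510e+01 -1.098e+02]
[0.514, -0.309, 0.28] [ 25.51 -53.27  -0.12]
[0.514, -0.309, 0.16] [ 25.48 -53.27  11.88]
```

View pics/s3.png

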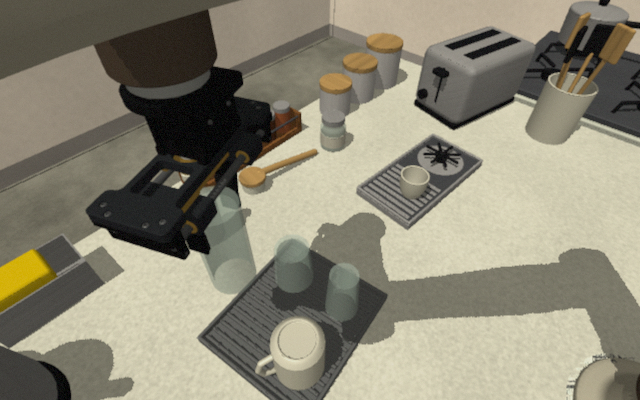

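Side: the tumbler hangs in the jaws, mouth near (231,275); the mug, short glass and juice glass are where they were. Now over to the star, turning the jaws to lie along x so the body stays clear of the toaster.

```bash
python3 -m inch '[{"fingers":4,"delta_pos":[0.3,-0.5,0],"spin":-1},{"fingers":4,"delta_pos":[0.8,-1.6,0],"spin":-3},{"fingers":4,"delta_pos":[1.6,-3.4,0],"spin":-6},{"fingers":4,"delta_pos":[2.8,-5.8,0],"spin":-10},{"fingers":4,"delta_pos":[4.2,-8.7,0],"spin":-14},{"fingers":4,"delta_pos":[5.7,-11.9,0],"spin":-18},{"fingers":4,"delta_pos":[7.3,-15.2,0],"spin":-22},{"fingers":4,"delta_pos":[8.9,-18.5,0],"spin":-26},{"fingers":4,"delta_pos":[10.5,-21.9,0],"spin":-30},{"fingers":4,"delta_pos":[12.1,-25.3,0],"spin":-34},{"fingers":4,"delta_pos":[13.7,-28.7,0],"spin":-38},{"fingers":4,"delta_pos":[15.3,-32,0],"spin":-42},{"fingers":4,"delta_pos":[16.9,-35.3,0],"spin":-46},{"fingers":4,"delta_pos":[18.5,-38.6,0],"spin":-50},{"fingers":4,"delta_pos":[20,-41.8,0],"spin":-54},{"fingers":4,"delta_pos":[21.4,-44.7,0],"spin":-58},{"fingers":4,"delta_pos":[22.6,-47.2,0],"spin":-61},{"fingers":4,"delta_pos":[23.6,-49.3,0],"spin":-64},{"fingers":4,"delta_pos":[24.4,-51,0],"spin":-66},{"fingers":4,"delta_pos":[25,-52.2,0],"spin":-67}]'
python3 -m inch '[{"fingers":4,"delta_pos":[0,0,0],"spin":0},{"fingers":4,"delta_pos":[0,0,0],"spin":0},{"fingers":4,"delta_pos":[0,0,0],"spin":0}]'
python3 - <<'E'
from h import *
s=sense();R=s['ee_rot'];t=s['tcp_pos'];print(t,s['joints'].round(1),R.round(3))
shot('side','s4.png');shot('top','t4.png')
E
```

```text
time_s: 9.35
tcp_pos: [0.5146, -0.2984, 0.2789]
ee_rot: [[-0.007, -1.0, -0.001], [-1.0, 0.007, 0.0], [-0.0, 0.001, -1.0]]
wrist_force: [-0.7, -0.4, -3.2]
gripper_width: 0.681
time_s: 9.65
tcp_pos: [0.5153, -0.2964, 0.2794]
ee_rot: [[-0.007, -1.0, -0.0], [-1.0, 0.007, 0.0], [-0.0, 0.0, -1.0]]
wrist_force: [0.0, 1.0, -2.7]
gripper_width: 0.683
[ 0.51526082 -0.29641676  0.27939209] [-14.3  17.2   1.4  -0.  -74.3  13.9] [[-0.007 -1.    -0.   ]
 [-1.     0.007  0.   ]
 [-0.     0.    -1.   ]]
```

View pics/s4.png

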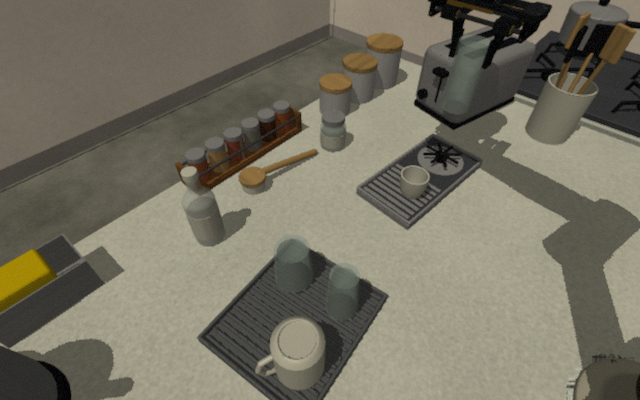

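View pics/t4.png

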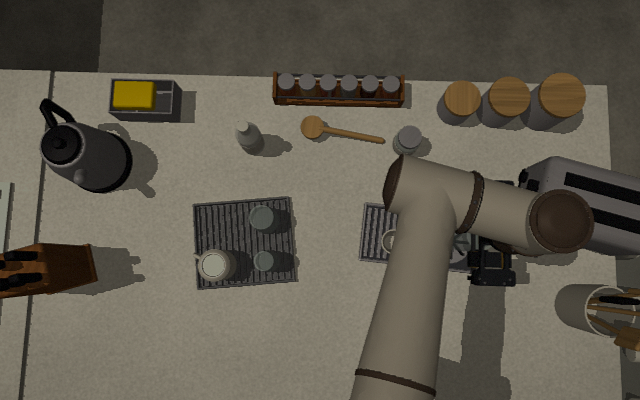

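Side: tumbler above the star, mouth near (460,110), other things unmoved; top: the arm hides the star. I'll shift about 1.3 cm in -y, go down to some 3 cm above the star and check against the side view.

```bash
python3 -m inch '[{"fingers":4,"delta_pos":[0.4,0,0.5],"spin":0},{"fingers":4,"delta_pos":[0.9,0.1,1.5],"spin":0},{"fingers":4,"delta_pos":[1.3,0.1,3],"spin":0},{"fingers":4,"delta_pos":[1.3,0.1,5],"spin":0},{"fingers":4,"delta_pos":[1.3,0.1,7],"spin":0},{"fingers":4,"delta_pos":[1.3,0.1,8.7],"spin":0},{"fingers":4,"delta_pos":[1.3,0.1,9.7],"spin":0},{"fingers":4,"delta_pos":[1.3,0.1,10.2],"spin":0},{"fingers":4,"delta_pos":[1.3,0.1,10.5],"spin":0},{"fingers":4,"delta_pos":[1.3,0.1,10.5],"spin":0},{"fingers":4,"delta_pos":[1.3,0.1,10.5],"spin":0}]'
cat > v.py <<'E'
from h import *
import sys
s=sense();t=s['tcp_pos'];print(t,s['ee_rot'].round(4).tolist(),s['wrist_force'],s['moment'])
im=shot('side',sys.argv[1])[:,:,::-1]
c0,r0,k=380,60,6
a=cv2.resize(np.ascontiguousarray(im[r0:r0+100+20,c0:c0+120]),None,fx=k*.8,fy=k*.8,interpolation=cv2.INTER_CUBIC);k*=.8
a=np.clip(a*1.6,0,255).astype(np.uint8);b=a.copy()
m=t-[0,0,.1028]
for dz,col in((0,(255,0,0)),(.14,(0,0,255))):
    pts=[(proj('side',m+[.03*np.cos(x),.03*np.sin(x),dz])+.5-[c0,r0])*k for x in np.linspace(0,6.28,40)]
    cv2.polylines(b,[np.int32(pts)],True,col,1)
cv2.imwrite('pics/z'+sys.argv[1],np.hstack([a,b])[:, :])
a=np.hstack([a,b]); print(a.shape); cv2.imwrite('pics/z'+sys.argv[1],cv2.resize(a,None,fx=800/a.shape[1],fy=800/a.shape[1]) if a.shape[1]>800 else a)
E
python3 v.py s5.png
```

```text
time_s: 10.85
tcp_pos: [0.5148, -0.3101, 0.1754]
ee_rot: [[-0.007, -1.0, 0.002], [-1.0, 0.007, -0.001], [0.001, -0.002, -1.0]]
wrist_force: [-0.7, 0.0, -2.4]
gripper_width: 0.683
[ 0.51482582 -0.31014883  0.17540293] [[-0.0074, -1.0, 0.0015], [-1.0, 0.0074, -0.0007], [0.0007, -0.0015, -1.0]] [-0.74741706  0.00805269 -2.44907637] [-0.02646554  0.12879003 -0.01914702]
(576, 1152, 3)
```

View pics/zs5.png

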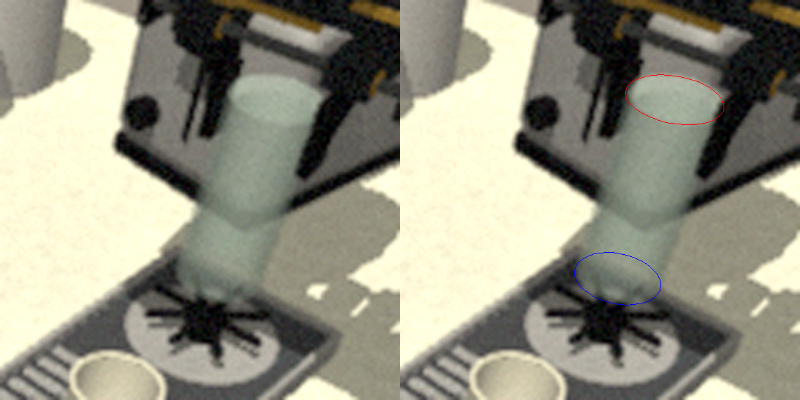

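Side zoom: the tumbler's outline agrees with the projected rings to under a pixel (mouth at zoom (220,278), star at (205,318) below). Centring (0.5148,-0.3101) against the star's (0.514,-0.311) is within 1 mm. Lowering to just above contact.

```bash
python3 -m inch '[{"fingers":4,"delta_pos":[0,0,0.5],"spin":0},{"fingers":4,"delta_pos":[0,0,1.2],"spin":0},{"fingers":4,"delta_pos":[0.05,0.05,1.8],"spin":0},{"fingers":4,"delta_pos":[0.05,0.05,2.2],"spin":0},{"fingers":4,"delta_pos":[0.05,0.05,2.4],"spin":0},{"fingers":4,"delta_pos":[0.05,0.05,2.6],"spin":0},{"fingers":4,"delta_pos":[0.05,0.05,2.6],"spin":0}]'
python3 v.py s6.png
```

```text
time_s: 11.6
tcp_pos: [0.5138, -0.3104, 0.1483]
ee_rot: [[-0.008, -1.0, -0.0], [-1.0, 0.008, 0.0], [-0.0, 0.0, -1.0]]
wrist_force: [0.4, 0.1, -2.7]
gripper_width: 0.682
[ 0.51376012 -0.3104108   0.14831511] [[-0.0076, -1.0, -0.0004], [-1.0, 0.0076, 0.0001], [-0.0001, 0.0004, -1.0]] [ 0.38872333  0.1186865  -2.69456296] [ 0.08256994  0.0207992  -0.00013585]
(576, 1152, 3)
```

View pics/zs6.png

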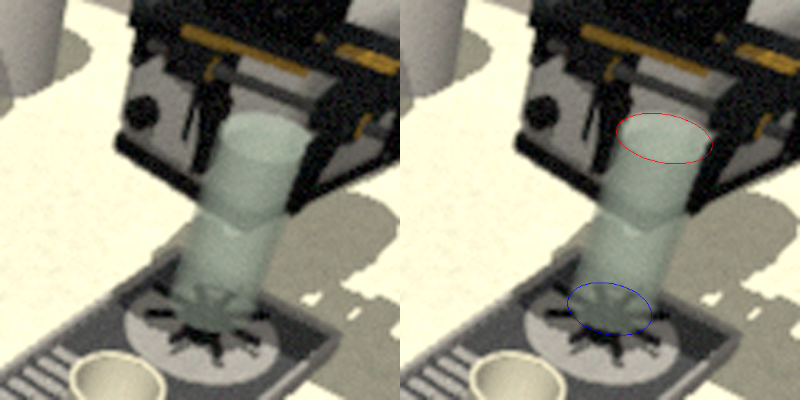

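Run:
```python
from h import *
from scipy.optimize import minimize
from scipy.ndimage import map_coordinates
I={n:cv2.cvtColor(cv2.imread(f'pics/{n}0.png'),cv2.COLOR_BGR2GRAY).astype(float) for n in('side','top')}
C={n:get_calibration(n) for n in I}
def prj(n,P):
    K=np.array(C[n]['K']);T=np.array(C[n]['T']);q=(P-T[:3,3])@T[:3,:3]
    return K[0,0]*q[:,0]/-q[:,2]+K[0,2], K[1,1]*-q[:,1]/-q[:,2]+K[1,2]
def cost(p,ns,z,off=0):
    f=0
    for n in ns:
        rr=np.linspace(.012,.044,17);a=p[2]+np.arange(8)*np.pi/4
        def val(da):
            A,Rr=np.meshgrid(a+da,rr)
            P=np.stack([p[0]+Rr*np.cos(A),p[1]+Rr*np.sin(A),z+0*A],-1).reshape(-1,3)
            u,v=prj(n,P);return map_coordinates(I[n],[v-off,u-off],order=1).mean()
        A,Rr=np.meshgrid(a,np.linspace(.049,.054,4))
        P=np.stack([p[0]+Rr*np.cos(A),p[1]+Rr*np.sin(A),z+0*A],-1).reshape(-1,3);u,v=prj(n,P)
        f+=val(0)-.5*val(np.pi/8)-.25*map_coordinates(I[n],[v-off,u-off],order=1).mean()
    return f
for off in(0,.5):
  for ns in(['side'],['top'],['side','top']):
   for z in(.0385,):
    best=min((minimize(cost,[.514,-.31,a],args=(ns,z,off),method='Nelder-Mead',options=dict(initial_simplex=[[.514,-.31,a],[.520,-.31,a],[.514,-.304,a],[.514,-.31,a+.1]])) for a in np.linspace(0,.7,6)),key=lambda r:r.fun)
    print(off,ns,z,best.x.round(4),round(best.fun,1))
```

```text
0 ['side'] 0.0385 [ 0.5144 -0.3119 -0.0777] -34.9
0 ['top'] 0.0385 [ 0.515  -0.3081  0.688 ] -46.9
0 ['side', 'top'] 0.0385 [ 0.5146 -0.3101  0.6966] -76.7
0.5 ['side'] 0.0385 [ 0.5126 -0.3109 -0.08  ] -35.0
0.5 ['top'] 0.0385 [ 0.5138 -0.3094  0.6883] -46.9
0.5 ['side', 'top'] 0.0385 [ 0.5132 -0.3101  0.6979] -80.0
```

The star fit over both pictures gives (0.514, -0.310) and the tool is at (0.5138, -0.3104). Pressing slowly.

```bash
python3 -m inch '[{"fingers":4,"delta_pos":[0,0,0.1],"spin":0},{"fingers":4,"delta_pos":[0,0,0.2],"spin":0},{"fingers":4,"delta_pos":[0,0,0.3],"spin":0},{"fingers":4,"delta_pos":[0,0,0.4],"spin":0},{"fingers":4,"delta_pos":[0,0,0.5],"spin":0},{"fingers":4,"delta_pos":[0,0,0.6],"spin":0},{"fingers":4,"delta_pos":[0,0,0.6],"spin":0}]'
python3 -m inch '[{"fingers":4,"delta_pos":[0,0,0.1],"spin":0},{"fingers":4,"delta_pos":[0,0,0.2],"spin":0},{"fingers":4,"delta_pos":[0,0,0.3],"spin":0},{"fingers":4,"delta_pos":[0,0,0.4],"spin":0},{"fingers":4,"delta_pos":[0,0,0.4],"spin":0}]'
```

```text
time_s: 12.35
tcp_pos: [0.5139, -0.3106, 0.1431]
ee_rot: [[-0.007, -1.0, 0.0], [-1.0, 0.007, -0.0], [0.0, -0.0, -1.0]]
wrist_force: [-0.4, 0.4, 1.2]
gripper_width: 0.679
time_s: 12.85
tcp_pos: [0.5139, -0.3106, 0.1389]
ee_rot: [[-0.007, -1.0, 0.0], [-1.0, 0.007, -0.0], [0.0, -0.0, -1.0]]
wrist_force: [-1.5, 1.8, 4.6]
gripper_width: 0.687
```

Contact came at TCP z of about 0.143, and 7 N at about 4 mm fits the spring. Continuing.

```bash
python3 -m inch '[{"fingers":4,"delta_pos":[0,0,0.1],"spin":0},{"fingers":4,"delta_pos":[0,0,0.2],"spin":0},{"fingers":4,"delta_pos":[0,0,0.3],"spin":0},{"fingers":4,"delta_pos":[0,0,0.4],"spin":0},{"fingers":4,"delta_pos":[0,0,0.4],"spin":0}]'
python3 -m inch '[{"fingers":4,"delta_pos":[0,0,0.05],"spin":0},{"fingers":4,"delta_pos":[0,0,0.1],"spin":0},{"fingers":4,"delta_pos":[0,0,0.15],"spin":0},{"fingers":4,"delta_pos":[0,0,0.15],"spin":0}]'
python3 -m inch '[{"fingers":4,"delta_pos":[0,0,0.05],"spin":0},{"fingers":4,"delta_pos":[0,0,0.05],"spin":0}]'
```

```text
time_s: 13.35
tcp_pos: [0.514, -0.3107, 0.1352]
ee_rot: [[-0.007, -1.0, 0.0], [-1.0, 0.007, -0.001], [0.001, -0.0, -1.0]]
wrist_force: [-1.7, 1.0, 7.1]
gripper_width: 0.682
time_s: 13.75
tcp_pos: [0.514, -0.3107, 0.134]
ee_rot: [[-0.007, -1.0, 0.001], [-1.0, 0.007, -0.001], [0.001, -0.001, -1.0]]
wrist_force: [-1.6, 2.0, 8.7]
gripper_width: 0.685
time_s: 13.95
tcp_pos: [0.514, -0.3107, 0.1336]
ee_rot: [[-0.007, -1.0, 0.001], [-1.0, 0.007, -0.001], [0.001, -0.001, -1.0]]
wrist_force: [-3.5, 0.9, 7.4]
gripper_width: 0.683
```

```bash
python3 -m inch '[{"fingers":4,"delta_pos":[0,0,0.05],"spin":0},{"fingers":4,"delta_pos":[0,0,0.1],"spin":0},{"fingers":4,"delta_pos":[0,0,0.1],"spin":0}]'
python3 -m inch '[{"fingers":4,"delta_pos":[0,0,0.05],"spin":0},{"fingers":4,"delta_pos":[0,0,0.1],"spin":0},{"fingers":4,"delta_pos":[0,0,0.1],"spin":0}]'
```

```text
time_s: 14.25
tcp_pos: [0.514, -0.3109, 0.1334]
ee_rot: [[-0.007, -1.0, 0.001], [-1.0, 0.007, -0.001], [0.001, -0.001, -1.0]]
wrist_force: [-2.6, 1.8, 10.7]
gripper_width: 0.681
time_s: 14.55
tcp_pos: [0.5141, -0.311, 0.1334]
ee_rot: [[-0.007, -1.0, 0.001], [-1.0, 0.007, -0.002], [0.002, -0.001, -1.0]]
wrist_force: [-4.6, 2.3, 14.8]
gripper_width: 0.678
```

TCP z is stuck at 0.1334 while the force rises to about 17 N on the star: that's the stop. Holding.

```bash
for i in 1 2; do python3 -m inch '[{"fingers":4,"delta_pos":[0,0,0],"spin":0},{"fingers":4,"delta_pos":[0,0,0],"spin":0},{"fingers":4,"delta_pos":[0,0,0],"spin":0},{"fingers":4,"delta_pos":[0,0,0],"spin":0},{"fingers":4,"delta_pos":[0,0,0],"spin":0},{"fingers":4,"delta_pos":[0,0,0],"spin":0},{"fingers":4,"delta_pos":[0,0,0],"spin":0},{"fingers":4,"delta_pos":[0,0,0],"spin":0},{"fingers":4,"delta_pos":[0,0,0],"spin":0},{"fingers":4,"delta_pos":[0,0,0],"spin":0},{"fingers":4,"delta_pos":[0,0,0],"spin":0},{"fingers":4,"delta_pos":[0,0,0],"spin":0},{"fingers":4,"delta_pos":[0,0,0],"spin":0},{"fingers":4,"delta_pos":[0,0,0],"spin":0},{"fingers":4,"delta_pos":[0,0,0],"spin":0},{"fingers":4,"delta_pos":[0,0,0],"spin":0},{"fingers":4,"delta_pos":[0,0,0],"spin":0},{"fingers":4,"delta_pos":[0,0,0],"spin":0}]'; done
python3 v.py s7.png
```

```text
time_s: 16.35
tcp_pos: [0.5141, -0.311, 0.1334]
ee_rot: [[-0.007, -1.0, 0.001], [-1.0, 0.007, -0.002], [0.002, -0.001, -1.0]]
wrist_force: [-3.6, 2.5, 14.0]
gripper_width: 0.683
time_s: 18.15
tcp_pos: [0.514, -0.311, 0.1333]
ee_rot: [[-0.007, -1.0, 0.001], [-1.0, 0.007, -0.002], [0.002, -0.001, -1.0]]
wrist_force: [-3.5, 2.9, 14.4]
gripper_width: 0.683
[ 0.51403778 -0.31098752  0.1333374 ] [[-0.0065, -1.0, 0.001], [-1.0, 0.0065, -0.0019], [0.0019, -0.001, -1.0]] [-3.45363954  2.92467491 14.38215146] [ 0.8407593   1.79663007 -0.0170976 ]
(576, 1152, 3)
```

View pics/zs7.png

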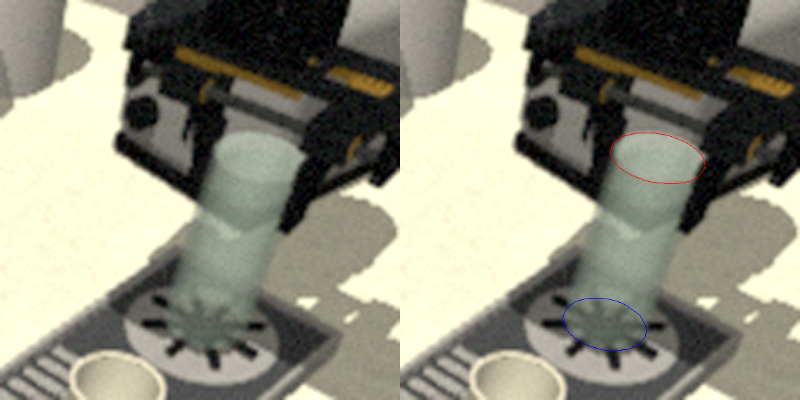

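View pics/s7.png

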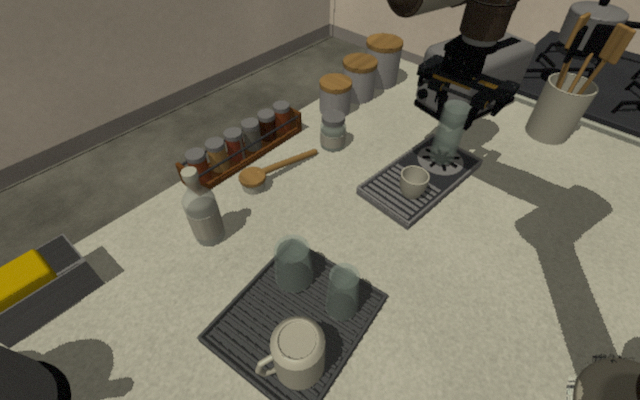

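Run:
```python
from h import *
a=cv2.imread('pics/side0.png').astype(int);b=cv2.imread('pics/s7.png').astype(int)
d=np.abs(a-b).max(2)
for n,(l,t,r,bt) in dict(short=(273,235,313,285),juice=(326,263,360,320),mug=(256,317,322,388),esp=(398,169,430,199),soap=(183,165,225,245),brush=(238,148,320,193),jam=(318,110,348,152)).items():
    e=d[t:bt,l:r];print(n,'median',np.median(e),'share>40',(e>40).mean().round(3))
s=sense();print(s['time_s'],s['tcp_pos'].round(4),s['wrist_force'].round(1),s['gripper_width'])
```

```text
short median 4.0 share>40 0.0
juice median 4.0 share>40 0.0
mug median 5.0 share>40 0.002
esp median 5.0 share>40 0.0
soap median 5.0 share>40 0.0
brush median 5.0 share>40 0.0
jam median 5.0 share>40 0.0
18.2 [ 0.514  -0.311   0.1333] [-4.3  2.3 14.1] 0.6829296904658012
```

```bash
python3 -c "
from station import *
print(finish_job())"
```

```text
the job is handed in; nothing more can be done
None
```

I took the tumbler off the draining tray and set it, still upside down, on the rinser's star. I then pressed the star slowly onto its stop and handed the job in with it still gripped and held down, at 18.2 s on the robot's clock.

- **Fully down:** The tool stopped at z = 0.1334 m while the force kept rising to about 17 N on the star, against the 12 N spring. Travel from first contact was about 10 mm, and the force on the way down followed the spring. I did not measure the star's depth in the pictures; they only show it lower than before.
- **Hold:** I held it for about 3.7 s. Three readings over that time showed no drop in height (0.1333–0.1334 m) or force (14–15 N at the wrist).
- **Centring:** The tool stood about 1 mm from the star's centre. The two cameras disagreed about that centre by 2–4 mm, so I used their combined fit.
- **Grip:** The fingers were 59.4 mm apart on the glass. The tumbler's outline still matched its expected position, so I saw no sign of slipping.
- **Other things:** Comparing the first and last side pictures, the short glass, juice glass, mug, cup, soap, brush and jam had not moved.
- **Not fully explained:** While pressing, the wrist showed a sideways force of 4–5 N. It also showed a moment suggesting the glass bears a little more on its -x side.

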